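# Refit a valve's tapered plug, check that it turns freely, and lock it

### The arm

A 6-joint arm with a two-finger parallel gripper is mounted at the origin on the work surface; the furniture and walls round the work are solid. World frame = base frame: x ahead of the robot, y to its left, z up, the work surface at z = 0. Lengths are in m, angles in rad, forces in N, time in s.
With the tool pointing down it reaches from about 0.35 to 0.95 m from the base axis. Payload 17.4 kg.
Tool frame: the origin (TCP) lies on the centre line of the jaws, within the pads' length; the fingertips stand tips_ahead ahead of it and the grasp point (between the pads) lies 6 mm ahead of it (tips_ahead is the distance from the TCP to the fingertips, in m); z points along the fingers, y is the line along which they close (so a half turn about z gives the same grasp; the last joint's range is limited). The gripper opens to 93 mm and grips with 3 to 60 N. Pads are 15 mm wide; open, the fingers measure 128 mm over their backs; the gripper's body (75 mm by 188 mm) begins 65 mm behind the grasp point.
Start: joints at [-1.169, 0.116, 1.442, -0, 1.584, -0.038], TCP at [0.287, -0.611, 0.244] pointing down, gripper open.
Joint ranges: [-2.83, 2.83], [-0.83, 2.19], [0.07, 2.5], [-1.14, 4.28], [0.01, 3], [-2.97, 2.97]. Speed limits (rad/s): [1.89, 1.89, 2.22, 3.14, 3.14, 3.14].

### API

Orientations are given as [roll, pitch, yaw] about the fixed x, y, z axes, in that order (R = Rz(yaw) Ry(pitch) Rx(roll)).
In Python, from station import move_pose, line_to, move_j, move_gripper, dwell, ik, get_state, capture, get_calibration, PlanningError, job_done, boxes_of, tips_ahead gives the robot as it stands. Calls block until the motion is done:
- move_pose(position, orientation): joint-space move of the TCP to a pose.
- line_to(position, ori=None, rate=0.15, force_limit=None): straight line of the TCP; ori=None keeps the orientation; rate is the mean speed in m/s. With force_limit (N) it stops when the force on the tool has changed by that much, and returns True; else False.
- move_j(angles): joint-space move.
- move_gripper(opening, force=None): opening from 0.0 (shut) to 1.0 (fully open); force is the grip in N (None keeps the last); returns when the fingers have stopped.
- dwell(seconds).
- ik(position, orientation): joint angles nearest the present ones, or None.
- get_state(): the state.
- capture(name): name is "side" or "top" or "wrist"; returns the picture (384x512x3 uint8, red, green, blue); there is no depth.
- get_calibration(name): a dict with "K" (3x3 intrinsics, pixels), "extrinsics" (4x4, takes a point from camera to world coordinates). Camera axes: x right, y up, looking along -z (the intrinsics and any distortion apply to the point x, -y, -z); pixel columns grow to the right and rows downward; lengths in m; the calibration is good to about 2 mm. A picture is of the moment at which its call begins: read the wrist's pose just before it. get_calibration takes no time and is no camera call; for the wrist camera it gives the pose at the moment of the call.
A pose or a line that the arm cannot do raises PlanningError and nothing moves.
- job_done(): hands the job in; it is judged then, once.
Trained networks look in the newest picture that a camera, given by its name, has taken for a name from the list of things; names that differ only in an ending like _2 or _b are one class to them, and where a whole thing is asked for, a point or a joint stands for the part that bears it (a point fixed in the world has none). Each returns a list of dicts, best first, with "p" (0 to 1); they miss things now and then, are a little off and sometimes report something else, mostly with a low value. They report only what shows in the picture. A call takes as long as a camera call. They do not tell look-alikes from the thing itself.
- boxes_of(thing, camera): "bbox" ([left, top, right, bottom] in pixels, round what is visible of it).
The state is a dict: "clock": time; "joint_pos": joint angles; "joint_vel": joint speeds; "tau": joint torques, N m; "eef_pos": TCP position; "ee_rot": TCP orientation; "force": force on the tool from outside, world axes, zero at the start; "torque": the same for the moment, N m; "finger_gap": opening from 0.0 (shut) to 1.0 (fully open); "finger_force": force on a finger pad.
Only numpy, scipy, OpenCV 4.12 (cv2) and the standard library are available. Lean on these libraries where they do the work, as an engineer would, in place of code of your own. Each camera call takes 0.05 s, during which the arm holds its last target. There are 200 camera calls.

### The job

Lift the steel plug with the lever out of the wooden stand and lower it into the conical cup of the aluminium valve body until it sits fully home, with its lever over the drilled bracket, and let go of it. Then take the lever by its upright black knob and swing it at least 45 degrees to either side and back over the bracket, to see that the seated plug turns freely. Lastly lower the steel locking pin through the lever and both bracket holes until its head rests on the lever, let go, and leave the tape roll, pliers and screwdriver where they are.

Things in the scene. Friction and masses are not known exactly. Their poses are not given: they have to be found in the camera images.
- valve: Bare aluminium valve body, fixed: 80 x 70 mm base, round housing 62 mm across, 44 mm high, conical cup open upward, 33 mm thick pipe stubs along y to 70 mm either side, drilled bracket (30 mm wide) out to x = +72 mm. Origin: underside centre on the cup's axis; z up, x towards the bracket. Plug home: its small end 13 mm above this origin, a 3 mm gap left under its collar.
- valve_cup (a point): Centre of the cup's mouth, 44 mm above the valve's origin. The cup is 45 mm wide at the mouth and narrows to 18 mm over 31 mm (half angle 23.6 degrees), matching the plug; its faces are greased and slide easily, so the cone centres itself. Axes as the valve's.
- bracket_hole (a point): Mouth of the upper bracket hole, 54 mm from the cup's axis along the valve's x and 49 mm above its origin. Two 8 mm thick plates, tops at 49 and 29 mm height, each with a 13 mm hole in line below this point.
- stand: Wooden block with two through holes, fixed to the bench, 70 x 140 x 48 mm (x, y, z). Origin: centre of its underside. The plug hangs in the 48 mm hole at y = +30 mm, the pin in the 13 mm hole at y = -45 mm.
- plug_head (a point): Grip centre of the plug's upright square head: 22 x 22 mm, 19 mm below to 17 mm above this point, sides along x and y. One loose steel piece, 0.5 kg, mostly near its axis z (up). x runs along the lever: 24 mm wide, 8 mm thick, top 19 mm below this point. Under it a collar 62 mm across, 27 to 32 mm below this point (it rests on the stand), then the cone.
- plug_tip (a point): Centre of the plug's small lower end, on its axis, 66 mm below plug_head. The cone is 18 mm wide here and 46 mm wide 32 mm higher.
- plug_hole (a point): Centre of the 13 mm hole in the plug's lever (half-way through its 8 mm thickness), 54 mm from the plug's axis along its x. With the plug home and turned right it stands 7 mm above bracket_hole, on the same vertical line.
- plug_knob (a point): Centre of the black round upright knob near the lever's end: 16 mm across, from 19 mm below (top of the lever) to 17 mm above this point, 100 mm from the plug's axis along its x. The lever swings about the plug's axis with little resistance (less than 2 N at the knob) and stays where it is left; it has no stops.
- pin_head (a point): Centre of the gripping part of the locking pin's round head: 18 mm across, upright, from 21 mm below (shoulder) to 15 mm above this point. Loose steel pin, 0.08 kg; z is its axis, up. In the stand its shoulder rests on the block's top; when locked, on the top of the lever, 60 mm above the valve's origin.
- pin_tip (a point): Lower end of the pin, on its axis, 66 mm below pin_head. The shank is 10 mm across and 45 mm long below the shoulder, tapering to 5 mm over the last 9 mm.
- tape_roll: Bystander: roll of black tape lying flat, 63 mm across, 19 mm high. Origin: centre of its underside.
- pliers: Bystander: small pliers with blue handles lying flat, 141 x 52 x 12 mm. Origin: centre of the underside.
- screwdriver: Bystander: screwdriver with a red handle lying flat, 172 mm long, 22 mm thick. Origin: centre of the underside.
Not all that is in view belongs to the job. What is shaped like the part that bears plug_head but blue, purple or yellow is not meant.

How it is judged:
By the outcome, as a careful person would: the job done as asked, in the order asked, and still so for the second after the job is handed in, with the robot touching nothing.
It also fails if it takes over 67 s, if anything falls off the work surface, if the arm or the gripper's body presses on something with over 40 N, if the wrist force passes 120 N, or if a joint passes its speed limit or range.

## Working session

There is one attempt and no reset: what is moved stays moved. The work goes in short steps, each a Python script; the robot and the scene stay as the last script left them, time stands still between calls to the robot, and variables do not carry over. Pictures are saved under pics/ and viewed, at most 12 in all, crops included, and the job is handed in when it is done.

```bash
mkdir -p pics; ls
python3 - <<'E'
from station import *
import cv2,numpy as np
ims=[]
for n in("top","side"):
    a=capture(n); cv2.imwrite(f"pics/{n}0.png",cv2.resize(a[:,:,::-1],(800,600),interpolation=cv2.INTER_CUBIC))
    c=get_calibration(n); print(n,np.round(c["K"],1).tolist(),np.round(c["extrinsics"],3).tolist(),[k for k in c])
    for t in("valve","stand","plug_head","plug_knob","pin_head","tape_roll","pliers","screwdriver"):
        print(t,[(np.round(b["bbox"]).tolist(),round(b["p"],2)) for b in boxes_of(t,n)[:4]])
print(tips_ahead,get_state())
E
```

```text
pics
top [[441.0, 0.0, 252.8], [0.0, 441.0, 187.2], [0.0, 0.0, 1.0]] [[0.026, 0.993, -0.118, 0.355], [-1.0, 0.027, 0.005, 0.02], [0.008, 0.117, 0.993, 1.296], [0.0, 0.0, 0.0, 1.0]] ['K', 'extrinsics']
valve [([296.0, 159.0, 343.0, 202.0], 0.66), ([165.0, 151.0, 187.0, 201.0], 0.44)]
stand [([163.0, 178.0, 215.0, 206.0], 0.96), ([295.0, 158.0, 344.0, 203.0], 0.47)]
plug_head [([174.0, 229.0, 223.0, 258.0], 0.85), ([166.0, 151.0, 190.0, 204.0], 0.65), ([258.0, 206.0, 288.0, 255.0], 0.63), ([305.0, 260.0, 359.0, 286.0], 0.6)]
plug_knob [([172.0, 230.0, 221.0, 256.0], 0.96), ([306.0, 262.0, 362.0, 287.0], 0.91), ([165.0, 149.0, 188.0, 201.0], 0.78), ([257.0, 211.0, 283.0, 251.0], 0.75)]
pin_head [([203.0, 189.0, 206.0, 191.0], 0.39)]
tape_roll [([203.0, 186.0, 206.0, 194.0], 0.74), ([243.0, 121.0, 264.0, 141.0], 0.56)]
pliers [([385.0, 179.0, 402.0, 223.0], 0.56)]
screwdriver [([132.0, 173.0, 143.0, 202.0], 0.77)]
side [[454.8, 0.0, 251.0], [0.0, 454.8, 189.6], [0.0, 0.0, 1.0]] [[0.99, -0.117, 0.075, 0.567], [0.138, 0.76, -0.635, -0.782], [0.017, 0.639, 0.769, 1.048], [0.0, 0.0, 0.0, 1.0
[... 633 characters left out ...]
025 {'clock': 0.9, 'joint_pos': array([-1.16875999e+00,  1.15951899e-01,  1.44160491e+00, -4.22225526e-05,
        1.58395531e+00, -3.78066304e-02]), 'joint_vel': array([ 1.31617433e-03,  9.57382719e-05,  6.26979530e-04, -3.86273807e-04,
        2.22056887e-03,  3.92597005e-04]), 'tau': array([ 2.35205262e-03, -7.21004820e+01, -6.22754145e+01,  7.81175005e-02,
        1.83307682e-02,  4.15205739e-05]), 'eef_pos': array([ 0.28739471, -0.61077311,  0.24367553]), 'ee_rot': array([3.14151377e+00, 4.52327672e-05, 4.39842412e-01]), 'force': array([ 0.20299013, -0.58280175,  0.47485213]), 'torque': array([-0.00359978,  0.00604745, -0.00057195]), 'finger_force': 0.0, 'finger_gap': 0.999462246658779}
```

View pics/top0.png

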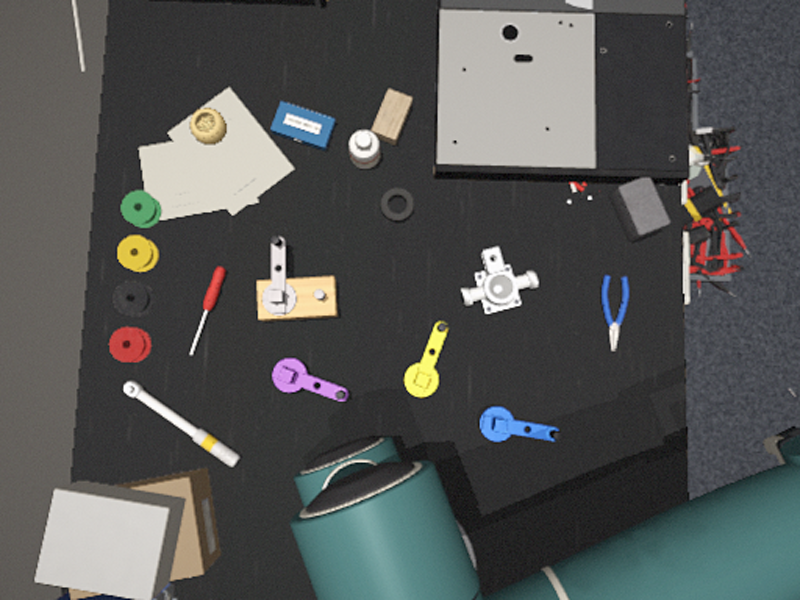

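View pics/side0.png

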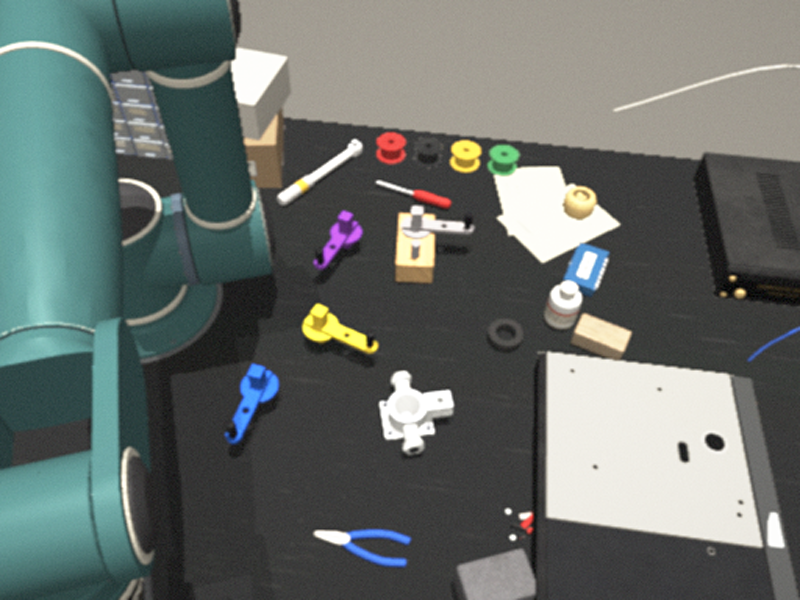

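Candidates for the plug in the 800x600 top view: steel lever in the wooden stand (278,295), purple (290,376), yellow (422,378) and blue (495,424). Only the steel one is in the stand, and the three coloured ones are excluded look-alikes. The valve is at (500,288) with its bracket up-left at (492,255), and the pin is at (320,295). Next I'll move the wrist camera over the valve and then the stand.

```bash
cat > h.py <<'E'
from station import *
import numpy as np, cv2
pi=np.pi
def px2w(uv,z,cal):
    K,E=np.array(cal["K"]),np.array(cal["extrinsics"])
    d=np.linalg.inv(K)@[uv[0],uv[1],1.]; d=E[:3,:3]@(d*[1,-1,-1]); o=E[:3,3]
    return (o+d*(z-o[2])/d[2])[:2]
def w2px(p,cal):
    K,E=np.array(cal["K"]),np.array(cal["extrinsics"])
    q=E[:3,:3].T@(np.asarray(p)-E[:3,3]); q=K@(q*[1,-1,-1]); return q[:2]/q[2]
def clk(): return round(get_state()["clock"],2)
def save(name,a,s=1): cv2.imwrite(f"pics/{name}.png",cv2.resize(a[:,:,::-1],None,fx=s,fy=s,interpolation=cv2.INTER_CUBIC))
def down(yaw): return [pi,0,yaw]
E
python3 - <<'E'
from h import *
import pickle
ct=get_calibration("top")
print("plug",px2w((178,190),.09,ct),"valve",px2w((320,184),.044,ct),"pin",px2w((205,189),.08,ct))
s=get_state();E=np.array(get_calibration("wrist")["extrinsics"])
from scipy.spatial.transform import Rotation as R
T=R.from_euler("xyz",s["ee_rot"]).as_matrix()
print("cam in tool",np.round(T.T@(E[:3,3]-s["eef_pos"]),3),np.round(T.T@E[:3,:3],2).tolist(),np.round(get_calibration("wrist")["K"],0).tolist())
v=px2w((320,184),.044,ct); p=px2w((190,190),.08,ct)
off=(T.T@(E[:3,3]-s["eef_pos"]))
for n,c in(("valve",v),("stand",p)):
    yaw=0.
    pos=[c[0]-off[0],c[1]+off[1],.27]
    print(n,pos)
    move_pose(pos,down(yaw)); cal=get_calibration("wrist"); a=capture("wrist"); save("w_"+n,a,1.5625)
    pickle.dump((cal,a),open(n+".pkl","wb")); print(clk(),w2px([*c,.05],cal))
    for t in(("valve",) if n=="valve" else ("stand","plug_head","plug_knob","pin_head")):
        print(t,[(np.round(b["bbox"],1).tolist(),round(b["p"],2)) for b in boxes_of(t,"wrist")[:3]])
E
```

```text
plug [0.48446091 0.21928112] valve [ 0.51755518 -0.17847922] pin [0.49032312 0.14632167]
cam in tool [ 0.065  0.    -0.142] [[-0.0, 0.97, 0.24], [1.0, -0.0, 0.0], [0.0, 0.24, -0.97]] [[319.0, 0.0, 251.0], [0.0, 319.0, 192.0], [0.0, 0.0, 1.0]]
valve [np.float64(0.4523612269133236), np.float64(-0.17843163153575933), 0.27]
2.64 [250.3881298  113.88926726]
valve [([188.1, 43.1, 313.4, 148.8], 0.74)]
stand [np.float64(0.42122978985774395), np.float64(0.1877801248456051), 0.27]
4.12 [250.22422898 114.24656432]
stand [([179.1, 71.9, 310.8, 146.6], 0.78), ([191.2, 0.0, 248.1, 140.0], 0.24)]
plug_head [([408.4, 144.1, 508.8, 254.5], 0.96), ([213.6, 202.6, 328.8, 267.0], 0.88), ([186.4, 0.0, 243.1, 139.7], 0.59)]
plug_knob [([191.0, 0.0, 245.2, 142.5], 0.97), ([404.8, 143.5, 505.0, 249.1], 0.86), ([214.1, 201.3, 327.1, 266.0], 0.63)]
pin_head [([278.3, 97.1, 295.2, 116.1], 0.84), ([191.4, 3.3, 244.2, 142.3], 0.53)]
```

View pics/w_valve.png

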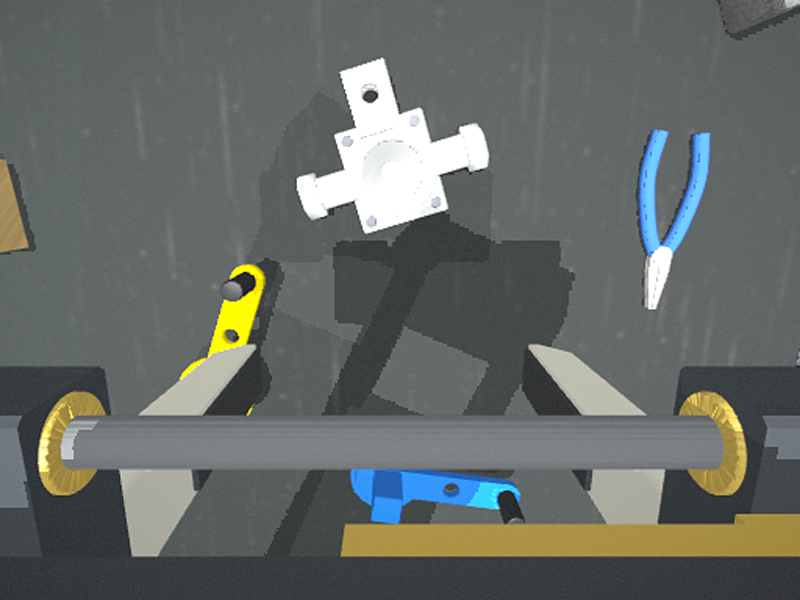

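View pics/w_stand.png

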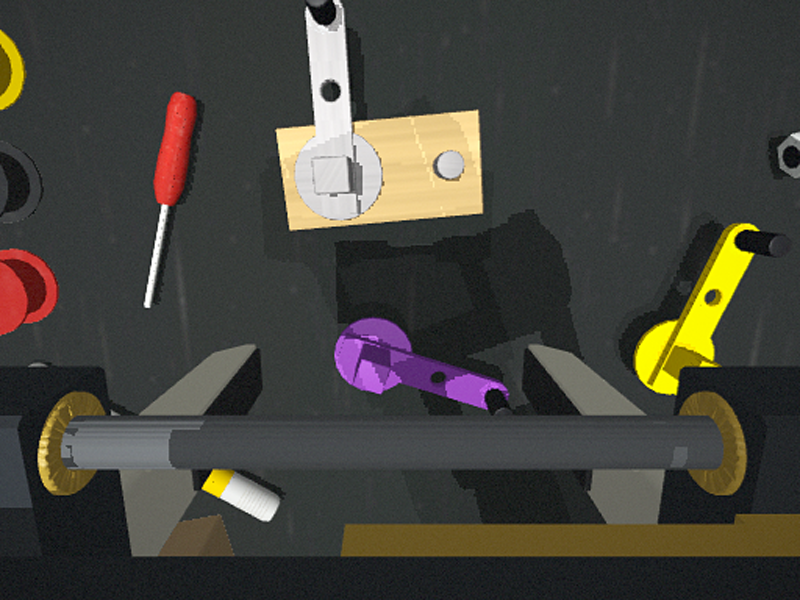

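The wrist view (800x600) shows the steel plug in the stand: head (332,174), lever hole (330,90), pin head (449,163). In the valve view the cup is at (393,168) and the bracket hole at (370,95). I'll overlay the known sizes on an enlarged crop to confirm these.

```bash
cat > ov.py <<'E'
from h import *
import pickle
S=5
def draw(a,cal,items,box):
    x0,y0,x1,y1=box; im=cv2.resize(a[y0:y1,x0:x1,::-1],None,fx=S,fy=S,interpolation=cv2.INTER_CUBIC)
    for pts,col in items:
        q=np.array([((w2px(p,cal)+.5-[x0,y0])*S) for p in pts]); cv2.polylines(im,[q.round().astype(np.int32)],True,col,1,cv2.LINE_AA)
    return im
def circ(c,r,z): return [(c[0]+r*np.cos(t),c[1]+r*np.sin(t),z) for t in np.linspace(0,2*pi,40)]
def sq(c,h,z,yaw): return [(c[0]+h*1.4142*np.cos(yaw+t),c[1]+h*1.4142*np.sin(yaw+t),z) for t in pi/4+np.arange(4)*pi/2]
def pol(c,r,yaw): return np.array(c)+r*np.array([np.cos(yaw),np.sin(yaw)])
E
python3 - <<'E'
from ov import *
def blob(a,uv,thr,dark,r=9):
    u,v=map(int,uv); g=a[v-r:v+r+1,u-r:u+r+1].mean(2); m=((g<thr) if dark else (g>thr)).astype(np.uint8)
    n,l,st,ce=cv2.connectedComponentsWithStats(m); k=l[r,r]; return ce[k]+[u-r,v-r],st[k].tolist()
f=1.5625
cal,a=pickle.load(open("stand.pkl","rb"))
lh,s1=blob(a,(330/f,90/f),110,True); ph,s2=blob(a,(449/f,162/f),120,False)
print(lh,s1,ph,s2)
head=px2w((331.5/f-.5,174/f-.5),.097,cal); hole=px2w(lh,.061,cal); d=hole-head
pin=px2w((449/f-.5,161/f-.5),.084,cal)
yaw=np.arctan2(d[1],d[0]); print("head",head,"hole",hole,"dist",np.hypot(*d),"yaw",yaw,"pin",pin,"dist",np.hypot(*(pin-head)))
c=head
i1=draw(a,cal,[(circ(c,.031,.053),(0,0,255)),(sq(c,.011,.097,yaw),(0,255,0)),(circ(pol(c,.054,yaw),.0065,.061),(255,0,0)),(circ(pin,.009,.084),(0,0,255)),(circ(pol(c,.1,yaw),.008,.097),(0,255,255))],(170,0,310,150))
print("stand yaw from pin",np.arctan2(*(head-pin)[[1,0]])-pi/2)
cal,a=pickle.load(open("valve.pkl","rb"))
bh,s3=blob(a,(370/f,95/f),110,True); print(bh,s3)
v=px2w((393/f-.5,168/f-.5),.044,cal); b=px2w(bh,.049,cal); d=b-v; vy=np.arctan2(d[1],d[0]); print("valve",v,"hole",b,np.hypot(*d),vy)
i2=draw(a,cal,[(circ(v,.0225,.044),(0,0,255)),(circ(v,.031,.044),(0,255,0)),(circ(pol(v,.054,vy),.0065,.049),(255,0,0)),(circ(pol(v,.072,vy),.001,.049),(255,0,255))],(180,30,320,150))
cv2.imwrite("pics/ov1.png",cv2.resize(cv2.vconcat([i1,i2]),None,fx=600/1350,fy=600/1350) if 0 else cv2.hconcat([cv2.resize(i1[:600],(400,343)) ,cv2.resize(i2,(400,343))]) if 0 else cv2.resize(cv2.hconcat([i1[100:700],i2[:600]]),(800,343)))
cv2.imwrite("pics/ovs.png",i1[:600]);cv2.imwrite("pics/ovv.png",i2)
E
```

```text
[211.25384615  57.77692308] [4, 3, 12, 14, 130] [287.66461538 102.54769231] [0, 0, 19, 19, 325]
head [0.48965646 0.22450254] hole [0.54274137 0.22762765] dist 0.05317682324141259 yaw 0.05880223898834542 pin [0.49768119 0.1513932 ] dist 0.07354842857343138
stand yaw from pin 0.10932576702296837
[236.65517241  61.31034483] [5, 7, 10, 8, 58]
valve [ 0.52498347 -0.17917658] hole [ 0.57185955 -0.16390303] 0.04930160750949577 0.31498088123168294
```

View pics/ovs.png

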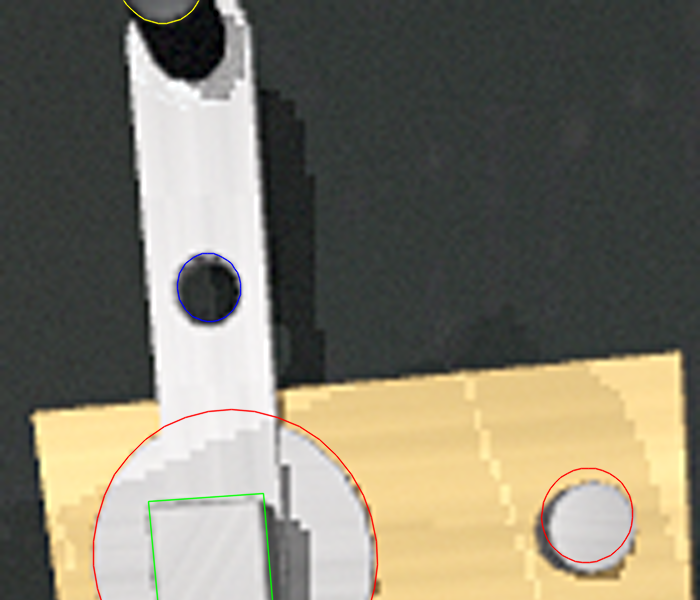

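View pics/ovv.png

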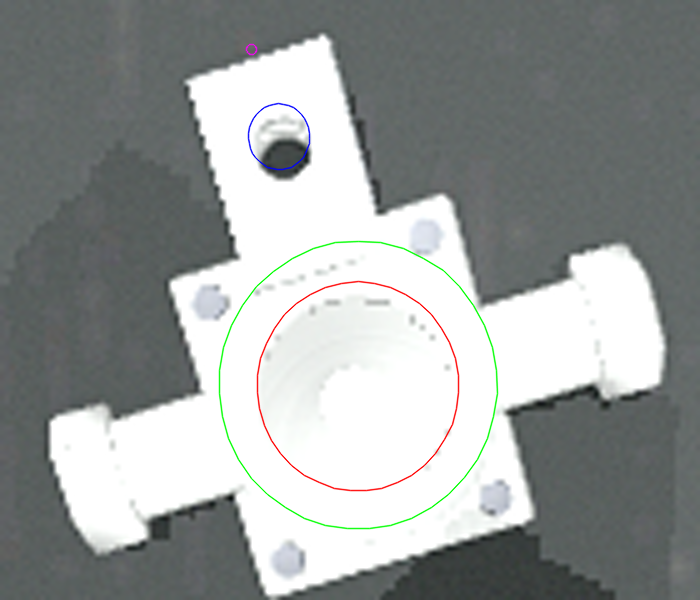

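The steel plug is confirmed: the overlay matches its head, collar, lever hole and knob. In the valve crop the cup rim marks put the circle at about (350,393), so I'll refine that using the bracket corners (187,82), (327,37), (240,258), (377,213) and the bolts.

Run:
```python
from ov import *
cal,a=pickle.load(open("valve.pkl","rb"))
P=lambda x,y,z:px2w((x/5+180-.5,y/5+30-.5),z,cal)
A,B,C,D=[P(*p,.049) for p in((187,82),(327,37),(240,258),(377,213))]
ang=lambda d:np.arctan2(d[1],d[0])
print("width",np.hypot(*(A-B)),"yaws",ang(A-C),ang(B-D),ang(A-B)-pi/2)
end=(A+B)/2
for z in(.008,.012): print("bolts",P(356,402,z), "diag yaw", ang((P(210,302,z)+P(427,237,z)-P(289,558,z)-P(495,497,z))))
print("cup",P(350,393,.044),"hole",P(282,147,.049),"end",end)
c=P(350,393,.044)
for q,r in((P(282,147,.049),.054),(end,.072)): print(np.hypot(*(q-c)),r,ang(q-c))
```

```text
width 0.0307577050339991 yaws 0.29122623149855204 0.29536189332066454 0.2862625608611027
bolts [ 0.52229208 -0.17878734] diag yaw 0.2859375459452836
bolts [ 0.52224602 -0.17879085] diag yaw 0.28593754594528437
cup [ 0.523821   -0.17748177] hole [ 0.57425314 -0.16312726] end [ 0.59137783 -0.15803228]
0.052435220710665996 0.054 0.2772970630619618
0.07030083901519907 0.072 0.2803175211943288
```

Run:
```python
from h import *
h=np.array([.4897,.2243]); y=.059; v=np.array([.5226,-.1785]); vy=.287
move_gripper(.5,40)
move_pose([*h,.15],down(y)); 
print("hit",line_to([*h,.091],rate=.1,force_limit=15),clk(),get_state()["eef_pos"])
move_gripper(0,40); s=get_state(); print("gap mm",s["finger_gap"]*93,s["finger_force"])
f0=s["force"]; line_to([*h,.19],rate=.15); s=get_state(); print(clk(),s["force"]-f0,s["torque"],s["finger_gap"]*93)
move_pose([*v,.19],down(vy)); print(clk())
cal=get_calibration("wrist"); a=capture("wrist"); save("held",a)
line_to([*v,.115],rate=.15); s=get_state(); print(clk(),s["force"],s["eef_pos"])
```

```text
hit False 6.58 [0.48996515 0.22438531 0.09166422]
gap mm 21.718973769796165 39.99396085739136
7.92 [ 1.04655606 -0.58995876 -7.95175763] [-0.0414807   0.04651942 -0.03594978] 21.560666605163085
9.42
10.12 [ 0.39329113  0.16735064 -4.07397867] [ 0.52300706 -0.17842523  0.11585253]
```

Run:
```python
from h import *
v=np.array([.5226,-.1785])
print("hit",line_to([*v,.088],rate=.04,force_limit=8)); s=get_state(); print(clk(),s["force"],s["torque"],s["eef_pos"],s["finger_gap"]*93)
```

```text
hit True
10.69 [-1.41204176 -1.54561361  3.68572716] [-0.05875653  0.04759209  0.07508488] [ 0.5224277  -0.17867244  0.09146155] 21.723237098917483
```

Run:
```python
from ov import *
v=np.array([.5226,-.1785]); y=.287
move_gripper(.5); s=get_state(); print(s["eef_pos"])
line_to([*v,.16],rate=.2)
c=pol(v,-.04,y)
line_to([*c,.22],rate=.25); dwell(.15); print(clk())
cal=get_calibration("wrist"); a=capture("wrist"); pickle.dump((cal,a),open("seated.pkl","wb"))
S_=[(circ(v,.031,.052),(0,0,255)),(sq(v,.011,.096,y),(0,255,0)),(circ(pol(v,.054,y),.0065,.060),(255,0,0)),(circ(pol(v,.1,y),.008,.096),(0,255,255))]
u=w2px([*pol(v,.05,y),.06],cal).astype(int); print(u)
x0=max(0,u[0]-75); y0=max(0,u[1]-60)
cv2.imwrite("pics/seated.png",draw(a,cal,S_,(x0,y0,x0+150,y0+118))); print(x0,y0)
capture("side"); print([ (np.round(b["bbox"]).tolist(),round(b["p"],2)) for b in boxes_of("plug_head","side")[:4]])
```

```text
[ 0.52200029 -0.17838106  0.09095944]
12.4
[251  84]
176 24
[([246.0, 245.0, 305.0, 271.0], 0.97), ([194.0, 193.0, 233.0, 224.0], 0.8), ([141.0, 230.0, 177.0, 286.0], 0.79), ([203.0, 158.0, 209.0, 171.0], 0.65)]
```

View pics/seated.png

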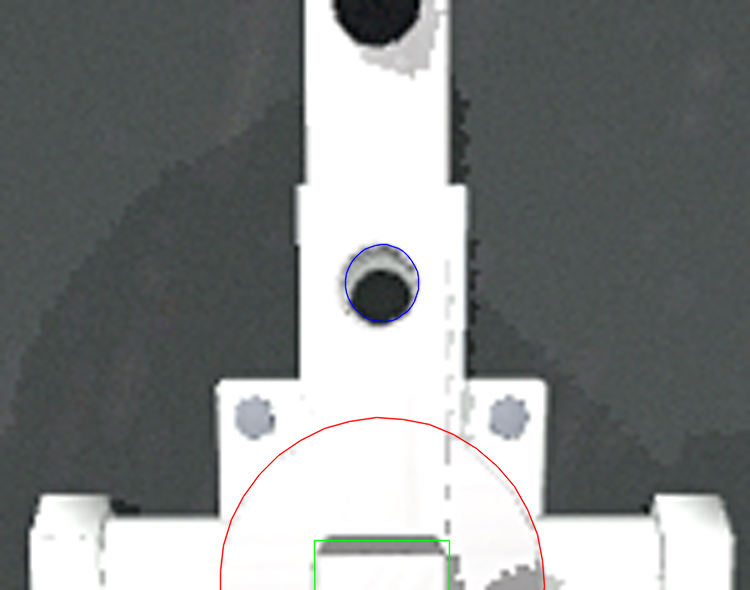

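The plug is seated: the lever hole at (378,283) lies over the bracket, about 0.5° off in yaw. Next I grip the knob and swing it 55° towards -yaw (clear space), then bring it back.

Run:
```python
from ov import *
v=np.array([.5224,-.1785]); y=.287
move_gripper(.4,12)
k=lambda t:pol(v,.1,t)
move_pose([*k(.295),.15],down(.295))
print("hit",line_to([*k(.295),.091],rate=.1,force_limit=10))
move_gripper(0,12); s=get_state(); print(clk(),"gap",s["finger_gap"]*93,s["eef_pos"])
f0=s["force"]; mx=0
st=np.linspace(.295,y-.96,7)[1:]
for t in list(st)+list(st[::-1][1:])+[y]:
    line_to([*k(t),.091],down(t),rate=.09); s=get_state(); f=s["force"]-f0; mx=max(mx,np.linalg.norm(f))
    if t==st[-1]:
        dwell(.2); print("far",clk(),s["eef_pos"],f,np.degrees(np.arctan2(*(s["eef_pos"][:2]-v)[::-1])-y)); capture("side"); print([(np.round(b["bbox"]).tolist(),round(b["p"],2)) for b in boxes_of("plug_head","side")[:1]]); a=capture("side"); save("far",a[200:330,180:380],4)
print("max f",mx,clk(),s["eef_pos"],s["finger_gap"]*93)
dwell(.2); move_gripper(.4); line_to([*k(y),.16],rate=.2)
c=pol(v,-.03,y); line_to([*c,.22],rate=.25); dwell(.15)
cal=get_calibration("wrist"); a=capture("wrist"); pickle.dump((cal,a),open("back.pkl","wb"))
S_=[(circ(v,.031,.052),(0,0,255)),(sq(v,.011,.096,y),(0,255,0)),(circ(pol(v,.054,y),.0065,.060),(255,0,0)),(circ(pol(v,.1,y),.008,.096),(0,255,255))]
u=w2px([*pol(v,.05,y),.06],cal).astype(int)
x0=max(0,u[0]-75); y0=max(0,u[1]-50)
cv2.imwrite("pics/back.png",draw(a,cal,S_,(x0,y0,x0+150,y0+118))); print(x0,y0,clk())
```

```text
hit False
14.88 gap 15.738394545137382 [ 0.61825063 -0.1494236   0.09129537]
far 17.02 [ 0.60069911 -0.24057228  0.09118906] [ 2.73342859 -3.5883531   1.62888629] -54.8498089794051
[([194.0, 195.0, 243.0, 226.0], 0.87)]
max f 5.418663678379461 19.12 [ 0.61832877 -0.15055031  0.09104515] 15.649744550493903
176 47 21.32
```

View pics/back.png

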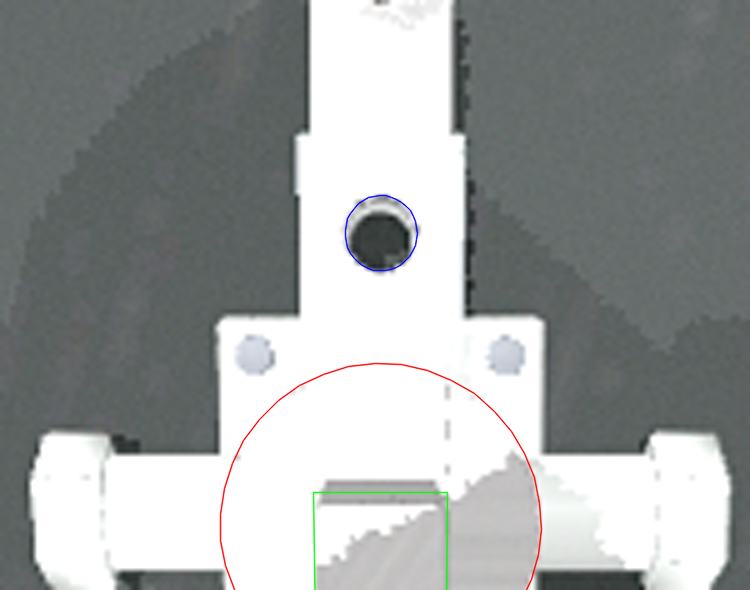

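View pics/far.png

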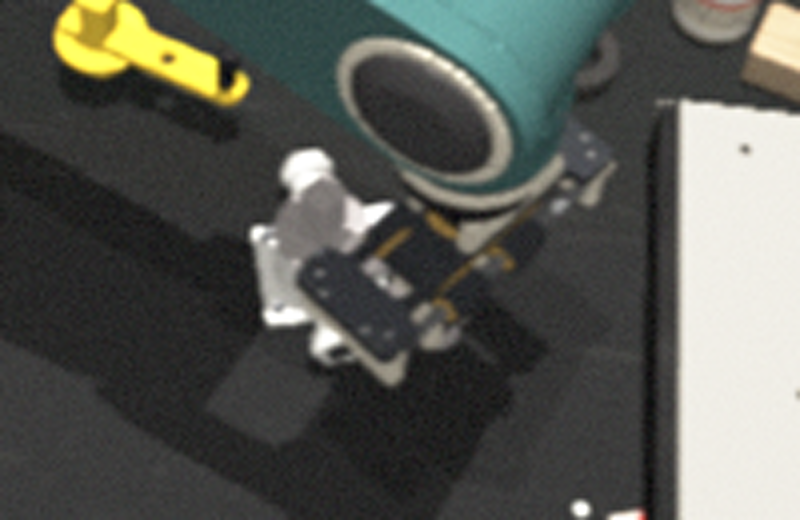

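The lever is now centred on the bracket line (380 against 381), the swing reached 54.8° with at most 5.4 N, and the hole matches its overlay. Next I measure the pin close up and grasp it.

Run:
```python
from ov import *
y=.287; p=np.array([.4965,.151])
c=pol(p,-.03,y); move_pose([*c,.22],down(y)); dwell(.15); print(clk())
cal=get_calibration("wrist"); a=capture("wrist"); pickle.dump((cal,a),open("pin.pkl","wb"))
u=w2px([*p,.084],cal).round().astype(int); r=22
w=a[u[1]-r:u[1]+r+1,u[0]-r:u[0]+r+1]; hsv=cv2.cvtColor(w,cv2.COLOR_RGB2HSV)
m=((hsv[...,1]<70)&(hsv[...,2]>110)).astype(np.uint8)
n,l,st,ce=cv2.connectedComponentsWithStats(m); k=1+np.argmax(st[1:,4]); print(u,st[k],ce[k])
q=px2w(ce[k]+u-r,.084,cal); print("pin",q, "exp diam px",np.linalg.norm(w2px([q[0],q[1]+.018,.084],cal)-w2px([*q,.084],cal)))
x0,y0=u-[50,40]
cv2.imwrite("pics/pin.png",draw(a,cal,[(circ(q,.009,.084),(0,0,255)),(circ(q,.009,.049),(255,0,0))],(x0,y0,x0+100,y0+80)))
print([(np.round(b["bbox"],1).tolist(),round(b["p"],2)) for b in boxes_of("pin_head","wrist")[:2]])
```

```text
22.72
[250 156] [ 13  13  20  20 316] [22.47468354 22.91139241]
pin [0.49561931 0.15020548] exp diam px 20.710791821383786
[([240.4, 144.6, 260.0, 166.6], 0.7)]
```

View pics/pin.png

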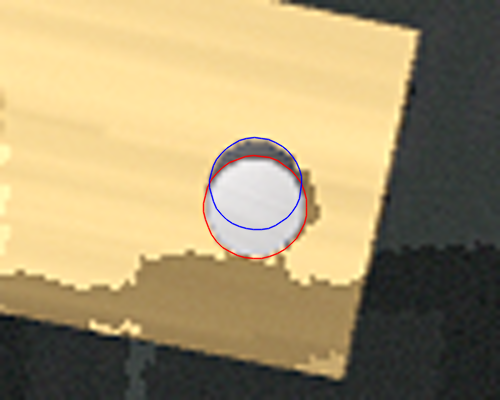

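Run:
```python
from ov import *
y=.287; p=np.array([.4956,.1502]); h=pol([.5224,-.1785],.054,y)
move_gripper(.45,25)
move_pose([*p,.13],down(y))
print("hit",line_to([*p,.079],rate=.1,force_limit=10)); z0=get_state()["eef_pos"][2]
move_gripper(0,25); s=get_state(); print(clk(),s["finger_gap"]*93,s["eef_pos"])
line_to([*p,.19],rate=.15); move_pose([*h,.19],down(y)); line_to([*h,.145],rate=.15); dwell(.1)
s=get_state(); print(clk(),s["eef_pos"],h,s["force"],s["finger_gap"]*93)
a=capture("wrist"); 
print("hit",line_to([*h,.120],rate=.04,force_limit=5)); s=get_state(); print(clk(),s["eef_pos"],s["force"],s["torque"])
```

```text
hit False
24.81 17.33649650859607 [0.49571654 0.15026324 0.07925061]
27.48 [ 0.57472364 -0.16299846  0.14633466] [ 0.57419126 -0.16321388] [ 0.62156651  0.30340115 -1.34338289] 17.315821805647836
hit False
28.3 [ 0.57426475 -0.16325935  0.12012301] [-0.20902416  0.18930567 -1.93056051] [ 0.03383299 -0.03277828 -0.06358834]
```

Run:
```python
from ov import *
y=.287; h=pol([.5224,-.1785],.054,y)
print("hit",line_to([*h,.0885],rate=.04,force_limit=6)); s=get_state(); print(clk(),s["eef_pos"],s["force"],s["torque"])
```

```text
hit True
28.96 [ 0.57450414 -0.16302129  0.09212235] [1.42323982 0.40411921 5.00086893] [ 0.13146331 -0.16967484 -0.05318713]
```

Run:
```python
from ov import *
v=np.array([.5224,-.1785]); y=.287; h=pol(v,.054,y)
move_gripper(.45); line_to([*h,.16],rate=.15)
c=pol(v,-.03,y); line_to([*c,.22],rate=.25); dwell(.2)
cal=get_calibration("wrist"); a=capture("wrist"); s=capture("side"); print(clk())
i1=draw(a,cal,[(circ(h,.009,.096),(0,0,255)),(circ(h,.009,.060),(255,0,0))],(176,40,326,160))
cs=get_calibration("side"); u=w2px([*h,.06],cs).astype(int)
i2=cv2.resize(s[u[1]-40:u[1]+40,u[0]-50:u[0]+50,::-1],(750,600),interpolation=cv2.INTER_CUBIC)
cv2.imwrite("pics/fin.png",cv2.resize(cv2.hconcat([i1,i2]),(800,320)))
```

```text
31.05
```

View pics/fin.png

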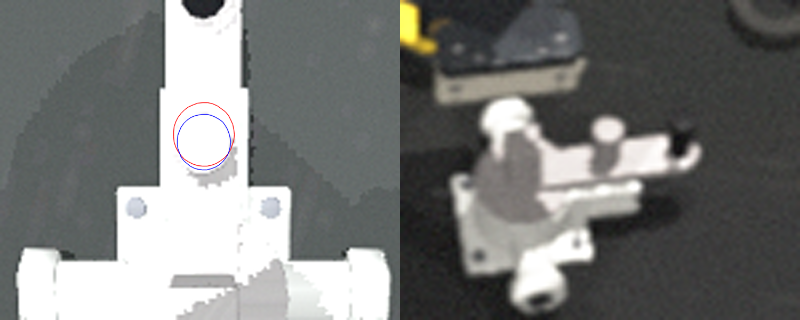

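Both views show the pin upright through the lever. I'll do a gentle touch on the pin head and the plug head (expected tip height 0.096) to confirm both are fully home.

Run:
```python
from ov import *
v=np.array([.5224,-.1785]); y=.287; h=pol(v,.054,y)
move_gripper(0,10)
for n,q in(("plug",v),("pin",h)):
    line_to([*q,.15],rate=.25); dwell(.1)
    hit=line_to([*q,.117],rate=.03,force_limit=5); s=get_state(); print(n,hit,"tip z",s["eef_pos"][2]-tips_ahead,clk())
    line_to([*q,.15],rate=.15)
line_to([*h,.22],rate=.25); print(clk())
```

```text
plug True tip z 0.09738122892422982 33.27
pin True tip z 0.09770669236431467 34.92
35.69
```

Run:
```python
from ov import *
q=np.array([.4933,.180]); y=.287
move_pose([*q,.102],down(y)); dwell(.1)
hit=line_to([*q,.068],rate=.03,force_limit=5); s=get_state(); print(hit,"tip z",s["eef_pos"][2]-tips_ahead,clk())
line_to([*q,.15],rate=.2); print(clk())
```

```text
True tip z 0.04824943528657271 38.08
38.61
```

Run:
```python
from ov import *
v=np.array([.5224,-.1785]); y=.287; h=pol(v,.054,y)
move_pose([*v,.15],down(y)); line_to([*v,.128],rate=.2); dwell(.1)
for F in(5,20,5):
    hit=line_to([*v,.116],rate=.02,force_limit=F); s=get_state(); print("plug",F,hit,s["eef_pos"][2]-tips_ahead,s["force"],clk())
    line_to([*v,.128],rate=.15); dwell(.1)
line_to([*v,.15],rate=.2);line_to([*h,.15],rate=.2); line_to([*h,.128],rate=.2); dwell(.1)
hit=line_to([*h,.116],rate=.02,force_limit=5); s=get_state(); print("pin",hit,s["eef_pos"][2]-tips_ahead,clk())
line_to([*h,.20],rate=.2); print(clk())
```

```text
plug 5 True 0.09737790909829236 [-0.83570698 -0.52889309  5.54889068] 40.73
plug 20 True 0.09734283724515144 [-2.80132333 -0.36665744  7.90326061] 41.48
plug 5 True 0.0973984407886819 [-0.79302544 -1.00255581  4.71358362] 42.23
pin True 0.097751898920794 44.0
44.53
```

Run:
```python
from station import *
print(job_done())
```

```text
the job is handed in; nothing more can be done
None
```

The job is handed in at about 45 s on the clock: the plug is seated and let go, the lever was swung 54.8° and returned over the bracket with at most 5.4 N on the tool, and the pin stands through the lever; heads measured about 1.5 mm above the nominal 96 mm but did not sink when pressed (plug to about 20 N, pin 5 N), so I judged both fully home, and I never went near the tape roll, pliers or screwdriver.

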